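# Lock up a grinder nose in the bench holder

## Task

Stand the grinder nose upright in the square socket of the steel bench holder, fully home with its flange down on the block, so that the holder keeps its barrel from turning. Then turn the knurled lock ring clockwise (seen from above) until it comes up tight against the housing: about half a newton metre on the ring, without forcing it. Let go and leave the nose seated in the holder, and handle everything gently, without disturbing the other things on the bench.

Things in the scene. Friction and masses are not known exactly. Their poses are not given: they have to be found in the camera images.
- ring_centre (a point): Centre, half-way up on the axis, of the grinder nose's dark steel knurled lock ring (47 mm diameter, 22 mm high): the place to grip it, also for carrying the nose. It lies 34 mm above the flange's underside. z is the upright turning axis. Above this centre a 22 mm collet and small stone stand up 31 mm; below it fingers have 25 mm before they meet the flange's top.
- flange (a point): Centre of the underside of the nose's round aluminium flange (58 mm diameter, 8 mm thick); z up along the nose, x and y along the sides of the square shank under it: 34 by 34 mm, 40 mm long, the lowest 4 mm narrowed to 30 mm. Any of the four quarter turns fits the socket. Between flange and ring is a black housing neck, 38 mm diameter, 14 mm high.
- socket (a point): Centre of the mouth of the holder's square socket, level with the block's top: 35.6 by 35.6 mm, 44 mm deep, sides along this frame's x and y, z up, a 2 mm chamfer at its edge. When the nose is home the flange's underside lies on the block's top, at this point. The seated shank has about 0.05 rad of turning play either way.
- lock_ring (a joint): Turn of the lock ring on the nose (rad), growing clockwise seen from above. It starts between 0 and 0.5 and turns with a running drag of about 0.12 N m until it meets the housing at 1.30; from there it yields only about 0.02 rad per N m and springs most of the way back on release. It is strained by about 1.3 N m (1.326).
- nose: The grinder nose: a loose upright thing 105 mm high, about 0.5 kg, standing on the bench on its square shank at the start; its origin is the centre of the shank's foot, z up. It carries flange and lock ring.
- holder: The bench holder: a fixed dark steel block, 100 by 100 mm and 48 mm high, with a square socket in the middle of its top and bolt heads 3 mm high near the corners; its origin is under its centre.
- offcut: Bystander: loose offcut of timber, 160 x 70 x 35 mm, lying on the bench; the origin is under its centre.
- dust_brush: Bystander: loose bench brush lying on the bench.
- oil: Bystander: loose grey oil bottle, 48 mm diameter, 110 mm high, standing; the origin is under its centre.
- wrench: Bystander: loose steel wrench lying on the bench.
There are look-alikes about, which are no part of the job. What is shaped like the holder but orange or yellow is not meant. Leave any blue or yellow look-alike of the nose alone.

How it is judged:
By the outcome, as a careful person would: the job done as asked, in the order asked, and still so for the second after the job is handed in, with the robot touching nothing.
It also fails if it takes over 69 s, if anything falls off the work surface, if the arm or the gripper's body presses on something with over 40 N, if the wrist force passes 120 N, or if a joint passes its speed limit or range.

## Robot

A 6-joint arm with a two-finger parallel gripper is mounted at the origin on the work surface. World frame = base frame: x ahead of the robot, y to its left, z up, the work surface at z = 0. Lengths are in m, angles in rad, forces in N, time in s.
With the tool pointing down it reaches from about 0.3 to 0.875 m from the base axis. Payload 6.4 kg.
Tool frame: the origin (TCP) lies at the centre of the arm's flange, where the gripper is bolted on; the fingertips stand 173 mm ahead of it and the grasp point (between the pads) lies 155 mm ahead of it (ctrl.pinch_z is the distance from the TCP to the grasp point, in m); z points along the fingers, y is the direction in which the jaws open and shut (so a half turn about z gives the same grasp; the last joint's range is limited). The gripper opens to 85 mm and grips with 20 to 120 N. Pads are 22 mm wide; open, the fingers measure 114 mm over their backs; the gripper's body (76 mm by 85 mm) begins 54 mm behind the grasp point. The pads swing forward as they close: fully open they stand 13 mm farther back than shut.
Start: joints at [1.097, 0.181, 1.607, -0, 1.354, -0.206], TCP at [0.152, 0.555, 0.405] pointing down, gripper open.
Joint ranges: [-2.99, 2.99], [-0.89, 2.07], [0.3, 2.58], [-1.14, 4.28], [0, 2.63], [-3.12, 3.12]. Speed limits (rad/s): [2.57, 2.57, 3.01, 3.14, 3.14, 3.14].

## Interface

Orientations are given as a unit quaternion [w, x, y, z].
In Python, from bench import ctrl gives the robot as it stands.
- The arm moves only by the tool drive_tool, never from a script. Its argument "commands" is a list that holds one entry, the list of rows, each a list of 7 numbers: the shift along the tool's x, y, z in units of 50 mm (1.0 is 50 mm), then the turn, a rotation vector about the tool's x, y, z in units of 8 degrees (1.0 is 8 degrees), then the closure in counts, from 0 (fully open) to 255 (shut). A call has 1 to 10 rows; each row shifts and turns the commanded pose from where the row before left it, along the tool's axes as they then stand; what a row does not reach is not made up. A row lasts 1/10 s, in which the tool goes at most 50 mm and 8.59 degrees, less where a joint would pass 70% of its speed; a pose out of reach is approached as far as the arm can. A call is refused whole if a number of a shift passes 1 or a number of a turn 1, either way. A call with a gripper value outside its range is refused whole. The fingers move at their own pace and stop on an object; the grip force is fixed at half the most. Time passes only in rows, so rows that do not move let the fingers close. It gives the time, the measured TCP pose, the force and the opening at its end, in the units of the state.
- ctrl.get_obs(): the state, without advancing time (a new reading comes with each control period).
- ctrl.camera(name): name is "side" or "top" or "wrist"; returns a dict with "pixels" (400x640x3 uint8, red, green, blue), "depth" (400x640 float32, m along the optical axis (not along the pixel's ray), 0 where there is no reading), "intrinsics" (3x3 intrinsics, pixels), "R" (3x3) and "t" (3): a world point X has camera coordinates R X + t; the wrist camera has in their place "tool_from_camera" (4x4, takes a point from camera to tool coordinates, whose origin is the TCP and whose axes are the flange's). Camera axes: x right, y down, z forward; pixel columns grow to the right and rows downward; lengths in m; the calibration is good to about 2 mm. A picture is of the moment at which its call begins: read the wrist's pose just before it.
- ctrl.hand_in(): hands the job in, once; it reports no verdict.
The state is a dict: "time_s": time; "q": joint angles; "dq": joint speeds; "joint_efforts": joint torques, N m; "eef_pos": TCP position; "eef_rot": TCP orientation; "wrist_force": force on the tool from outside, world axes, zero at the start; "torque": the same for the moment, N m; "opening": opening from 0.0 (shut) to 1.0 (fully open).
Only numpy, scipy, OpenCV 4.12 (cv2) and the standard library are available. Lean on these libraries where they do the work, as an engineer would, in place of code of your own. Each camera call takes 0.05 s, during which the arm holds its last target. There are 200 camera calls.

## Working session

There is one attempt and no reset: what is moved stays moved. The work goes in short steps, Python scripts to look and compute and a tool call to move; the robot and the scene stay as the last step left them, time stands still between calls to the robot, and variables do not carry over. Pictures are saved under pics/ and viewed, about 8 in all and at most 12, crops included, and the job is handed in when it is done.

Besides the shell and the picture viewer there is one more tool, called after "Call:" as name(argument=value, ...), one argument or row to a line, values as JSON. drive_tool: Moves the arm, as the interface text tells. Its arguments: {"type":"object","properties":{"commands":{"type":"array","items":{"type":"array","items":{"type":"array","items":{"type":"number"}}}}},"required":["commands"]}

```bash
ls; mkdir -p pics; cat > h.py <<'E'
import numpy as np, cv2
from scipy.spatial.transform import Rotation as Ro
from bench import ctrl
def pose():
    o=ctrl.get_obs(); w,x,y,z=o['eef_rot']; return np.array(o['eef_pos']),Ro.from_quat([x,y,z,w]).as_matrix(),o
def grab(name,tag):
    p,R,o=pose(); c=ctrl.camera(name)
    if 'R' in c: Rw=np.array(c['R']).T; t=-Rw@np.array(c['t'])
    else:
        T=np.array(c['tool_from_camera']); Rw=R@T[:3,:3]; t=p+R@T[:3,3]
    np.savez(f'pics/{tag}.npz',px=c['pixels'],d=c['depth'],K=c['intrinsics'],Rw=Rw,t=t)
    cv2.imwrite(f'pics/{tag}.png',c['pixels'][:,:,::-1])
def load(tag): return np.load(f'pics/{tag}.npz')
def cloud(s):
    v,u=np.mgrid[0:400,0:640]; r=np.stack([u,v,np.ones_like(u)],-1)@np.linalg.inv(s['K']).T
    P=(r*s['d'][...,None])@s['Rw'].T+s['t']; P[s['d']==0]=np.nan; return P
def onplane(s,u,v,z):
    r=s['Rw']@np.linalg.inv(s['K'])@np.array([u,v,1.]); return s['t']+r*(z-s['t'][2])/r[2]
E
python3 - <<'E'
from h import *
grab('top','top');grab('side','side')
a=pose();print(a)
E
```

```text
pics
(array([0.15201295, 0.55431105, 0.40385982]), array([[-9.64360863e-01,  2.64589368e-01, -7.70259279e-04],
       [ 2.64590242e-01,  9.64359852e-01, -1.44209983e-03],
       [ 3.61242842e-04, -1.59450772e-03, -9.99998664e-01]]), {'time_s': 0.1, 'q': array([ 1.09672041e+00,  1.81504482e-01,  1.60789351e+00,  2.76163481e-05,
        1.35382936e+00, -2.06303157e-01]), 'dq': array([-0.00031349, -0.00157763, -0.00276517,  0.00110241,  0.00081165,
        0.00070313]), 'joint_efforts': array([ 1.09906581e-03, -4.45878124e+01, -3.52236414e+01, -1.71430670e-04,
        4.17706164e-03,  1.80205853e-05]), 'eef_pos': array([0.15201295, 0.55431105, 0.40385982]), 'eef_rot': array([-2.85430167e-04,  1.33489652e-01,  9.91049870e-01, -7.66007758e-04]), 'wrist_force': array([ 0.03419227,  1.09649181, -0.11975946]), 'torque': array([-0.00105332,  0.01247633, -0.03620029]), 'opening': 1.0031797276823218})
```

View pics/top.png

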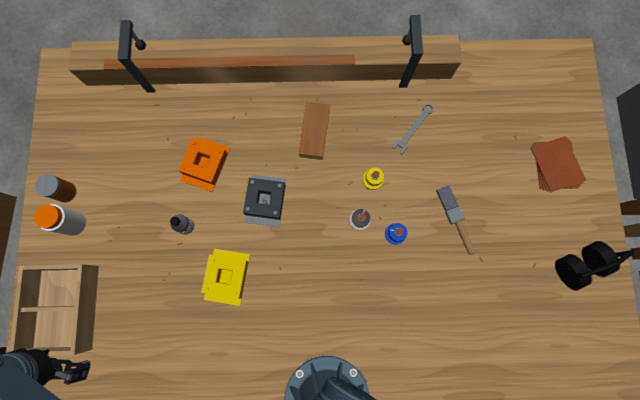

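View pics/side.png

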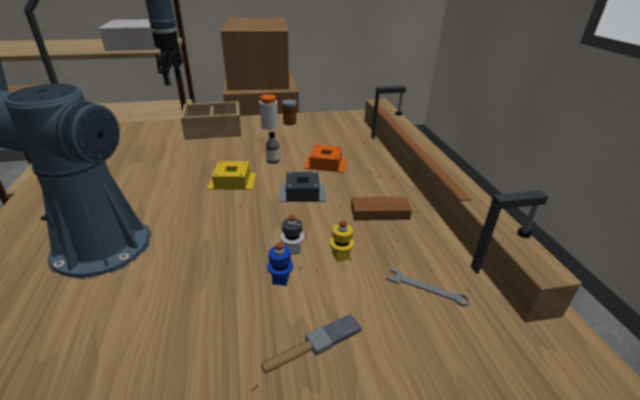

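The top view shows three noses: plain aluminium/dark at (360,219), blue at (396,233) and yellow at (374,178). It also shows three blocks: dark steel at (265,200), orange at (204,163) and yellow at (226,277). The plain nose and the dark block match the description. I'll measure both and check them in an enlarged crop.

```bash
python3 - <<'E'
from h import *
s=load('top');P=cloud(s)
im=cv2.imread('pics/top.png')[140:260,230:420]; cv2.imwrite('pics/c1.png',cv2.resize(im,None,fx=4.2,fy=4.2,interpolation=cv2.INTER_CUBIC))
print(s['t'])
for n,u,v,r in [('nose',360,217,14),('blue',396,231,14),('yel',374,177,14)]:
    Q=P[v-r:v+r,u-r:u+r].reshape(-1,3);
    for lo,hi in [(.035,.05),(.07,.09),(.095,.115)]:
        q=Q[(Q[:,2]>lo)&(Q[:,2]<hi)]
        if len(q):print(n,lo,len(q),q.mean(0).round(4),q.min(0).round(3),q.max(0).round(3))
Q=P[165:235,235:295].reshape(-1,3);q=Q[(Q[:,2]>.044)&(Q[:,2]<.056)]
rect=cv2.minAreaRect((q[:,:2]*1000).astype(np.float32));print('holder',len(q),np.median(q,0),rect)
E
```

```text
[0.29560733 0.02759928 1.2288249 ]
nose 0.035 89 [ 0.4548 -0.0921  0.0464] [ 0.437 -0.129  0.041] [ 0.492 -0.072  0.05 ]
nose 0.07 218 [ 0.464  -0.0994  0.0834] [ 0.441 -0.124  0.071] [ 0.488 -0.077  0.09 ]
nose 0.095 37 [ 0.4654 -0.1004  0.1038] [ 0.458 -0.109  0.1  ] [ 0.474 -0.093  0.108]
blue 0.035 98 [ 0.4173 -0.1839  0.046 ] [ 0.397 -0.218  0.039] [ 0.454 -0.167  0.05 ]
blue 0.07 228 [ 0.4241 -0.1938  0.0834] [ 0.401 -0.22   0.071] [ 0.448 -0.172  0.089]
blue 0.095 40 [ 0.4252 -0.1949  0.1038] [ 0.417 -0.202  0.097] [ 0.433 -0.187  0.109]
yel 0.035 92 [ 0.5645 -0.1345  0.046 ] [ 0.549 -0.17   0.038] [ 0.602 -0.115  0.05 ]
yel 0.07 210 [ 0.5755 -0.1411  0.0833] [ 0.554 -0.166  0.071] [ 0.602 -0.119  0.09 ]
yel 0.095 39 [ 0.577  -0.1427  0.1031] [ 0.569 -0.151  0.097] [ 0.586 -0.134  0.109]
holder 1036 [0.53128831 0.15891959 0.04720901] ((533.1351318359375, 159.6490020751953), (100.70413208007812, 101.15118408203125), 81.3659896850586)
```

View pics/c1.png

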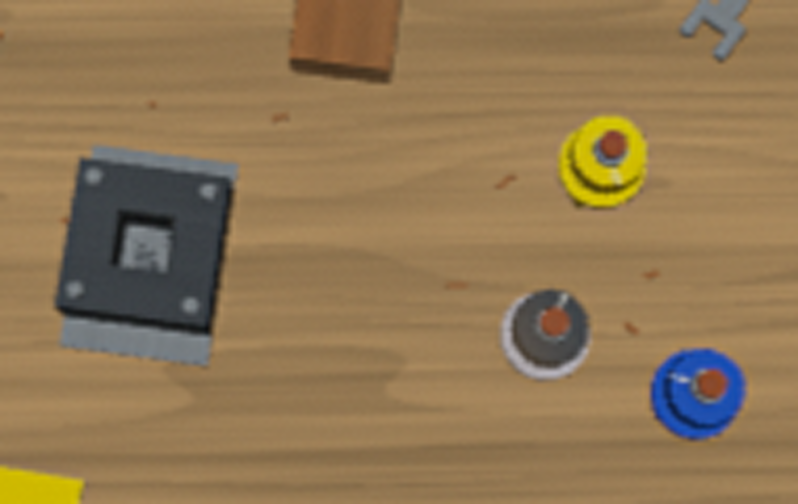

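```bash
cat >> h.py <<'E'
def yaw(R): return np.degrees(np.arctan2(R[1,0],R[0,0]))
def to(x,y,z,yw=None):
    "turn first (units, about tool z), then shift in the tool axes after the turn (units of 50mm)"
    p,R,o=pose(); 
    if yw is None: print('turn 0'); R2=R
    else:
        d=(yw-yaw(R)+180)%360-180; R2=Ro.from_euler('z',yw,degrees=True).as_matrix()@np.diag([1,-1,-1.])
        print('turn rotvec units',np.round(Ro.from_matrix(R.T@R2).as_rotvec(degrees=True)/8,2))
    print('shift units',np.round(R2.T@(np.array([x,y,z])-p)/.05,3),'t',o['time_s'],'q6',round(o['q'][5],3),'q1',round(o['q'][0],3))
E
python3 - <<'E'
from h import *
c=ctrl.camera('wrist');print(np.round(c['tool_from_camera'],4),c['intrinsics'],ctrl.pinch_z)
p,R,o=pose();print(yaw(R))
to(0.40,-.1,.35,78)
E
```

```text
[[-7.000e-04 -9.487e-01 -3.162e-01  8.200e-02]
 [ 1.000e+00 -1.200e-03  1.300e-03  1.000e-03]
 [-1.600e-03 -3.162e-01  9.487e-01  3.190e-02]
 [ 0.000e+00  0.000e+00  0.000e+00  1.000e+00]] [[346.72974468   0.         319.97011424]
 [  0.         346.72974468 200.78778255]
 [  0.           0.           1.        ]] 0.1547
164.65580012800166
turn rotvec units [-1.000e-02  1.000e-02  1.083e+01]
shift units [-11.77    7.571   1.08 ] t 0.15 q6 -0.206 q1 1.097
```

Call:
drive_tool(
  commands=[
    [[0,0,0.2,0,0,1,0],[0,0,0.2,0,0,1,0],[0,0,0.2,0,0,1,0],[0,0,0.2,0,0,1,0],[0,0,0.2,0,0,1,0],[0,0,0.2,0,0,1,0],[0,0,0.2,0,0,1,0],[0,0,0.2,0,0,1,0],[0,0,0.2,0,0,1,0],[0,0,0.2,0,0,0.83,0]],
  ],
)

```text
time_s: 1.15
eef_pos: [0.1521, 0.5544, 0.3039]
eef_rot: [0.0, 0.733, 0.68, -0.0]
wrist_force: [0.3, -0.0, -0.6]
opening: 1.003
```

```bash
python3 - <<'E'
from h import *
to(0.493,.037,.30,78)
E
```

```text
turn rotvec units [-0.    0.    0.96]
shift units [-8.704  8.821  0.078] t 1.15 q6 1.172 q1 1.097
```

Call:
drive_tool(
  commands=[
    [[0,0,0,0,0,0.96,0],[-0.4,0.4,0,0,0,0,0],[-0.5,0.5,0,0,0,0,0],[-0.5,0.5,0,0,0,0,0],[-0.5,0.5,0,0,0,0,0],[-0.5,0.5,0,0,0,0,0],[-0.5,0.5,0,0,0,0,0],[-0.5,0.5,0,0,0,0,0],[-0.5,0.5,0,0,0,0,0],[-0.5,0.5,0,0,0,0,0]],
  ],
)

```text
time_s: 2.15
eef_pos: [0.3236, 0.2933, 0.3047]
eef_rot: [0.0, 0.775, 0.632, 0.0]
wrist_force: [1.3, 0.1, 0.1]
opening: 0.997
```

Call:
drive_tool(
  commands=[
    [[-0.5,0.5,0,0,0,0,0],[-0.5,0.5,0,0,0,0,0],[-0.5,0.5,0,0,0,0,0],[-0.5,0.5,0,0,0,0,0],[-0.5,0.5,0,0,0,0,0],[-0.5,0.5,0,0,0,0,0],[-0.5,0.5,0,0,0,0,0],[-0.5,0.5,0,0,0,0,0],[-0.3,0.4,0.08,0,0,0,0],[0,0,0,0,0,0,0]],
  ],
)

```text
time_s: 3.15
eef_pos: [0.4966, 0.0372, 0.3005]
eef_rot: [0.0, 0.776, 0.63, 0.0]
wrist_force: [-0.4, 0.2, 0.3]
opening: 0.999
```

```bash
python3 - <<'E'
from h import *
to(0.493,.037,.30,78)
grab('wrist','w1')
s=load('w1')
for P in [(.4647,-.1,0),(.4647,-.1,.074)]:
    c=s['K']@(s['Rw'].T@(np.array(P)-s['t']));print(c[:2]/c[2])
E
```

```text
turn rotvec units [0.01 0.   0.02]
shift units [-0.018 -0.069  0.009] t 3.15 q6 0.043 q1 -0.164
[317.36114536 336.21575689]
[316.60368776 405.2713021 ]
```

View pics/w1.png

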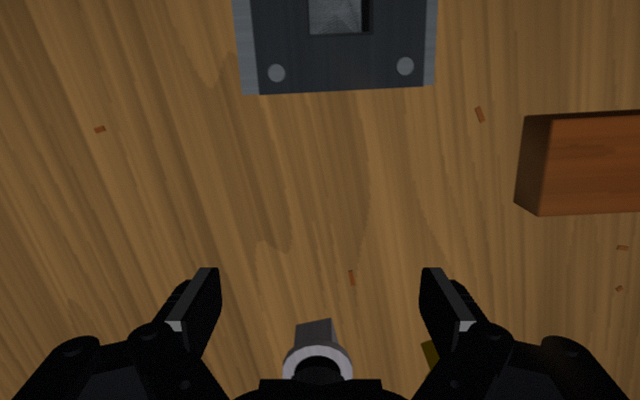

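```bash
python3 - <<'E'
from h import *
im=cv2.imread('pics/w1.png')[305:385,270:370]; im=cv2.convertScaleAbs(im,alpha=1.8)
cv2.imwrite('pics/c2.png',cv2.resize(im,None,fx=7,fy=7,interpolation=cv2.INTER_CUBIC))
E
```

```text
(no output)
```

View pics/c2.png

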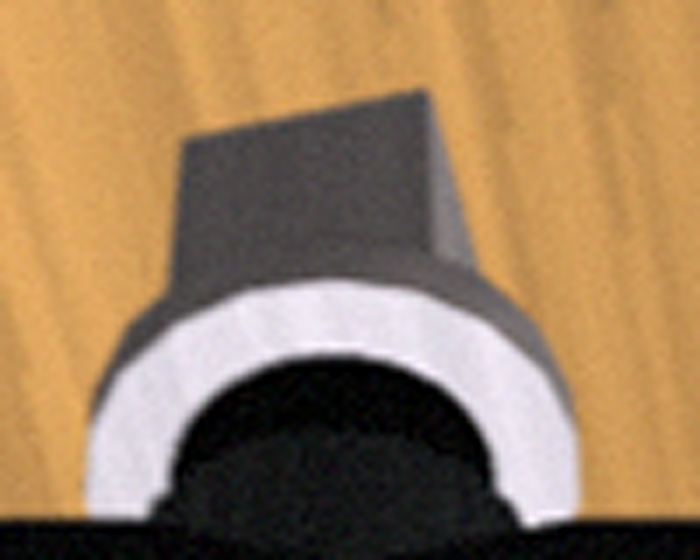

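The nose's shank is visible. Its near lower edge runs from (296.1,325.1) to (330.7,318.0). I'll get its yaw from that edge and from depth on the face, and refine the socket from the same picture.

```bash
python3 - <<'E'
from h import *
s=load('w1');P=cloud(s)
for z in (0,.004):
    a=onplane(s,296.1,325.1,z);b=onplane(s,330.7,318,z);d=b-a
    print(z,a,b,np.hypot(*d[:2]),np.degrees(np.arctan2(d[1],d[0])))
Q=P[322:345,297:330].reshape(-1,3);Q=Q[(Q[:,2]>.006)&(Q[:,2]<.034)&(Q[:,0]<.49)]
for _ in range(4):
    k,c=np.polyfit(Q[:,0],Q[:,1],1);r=Q[:,1]-k*Q[:,0]-c;Q=Q[abs(r)<.003] if len(Q[abs(r)<.003])>50 else Q
print('face',len(Q),np.degrees(np.arctan(k)),r.std(),Q.mean(0))
Q=P[310:385,270:370].reshape(-1,3);q=Q[(Q[:,2]>.044)&(Q[:,2]<.052)];print('flange top',len(q),q.min(0),q.max(0))
f=lambda p,x:np.hypot(x[:,0]-p[0],x[:,1]-p[1])
h=P[0:100,225:445].reshape(-1,3);h=h[(h[:,2]>.046)&(h[:,2]<.053)];print('holder top',len(h),np.median(h[:,2]),h.min(0),h.max(0))
# holder edge nearest, z=.048
g=cv2.minAreaRect((h[:,:2]*1000).astype(np.float32));print(g)
to(.493,-.052,.33,78)
E
```

```text
0 [ 0.44801352 -0.083731    0.        ] [ 0.48093902 -0.08266341  0.        ] 0.0329428111596761 1.857129556867406
0.004 [ 0.4489853  -0.08072352  0.004     ] [ 0.48142028 -0.07967184  0.004     ] 0.03245202374773384 1.8571295568674695
face 508 1.9519635800954267 0.0004701298637299956 [ 0.46533244 -0.08145157  0.01634153]
flange top 1402 [ 0.43649453 -0.10906035  0.0440014 ] [ 0.49398141 -0.06903321  0.05195665]
holder top 11634 0.04694758935012244 [0.47585431 0.10484403 0.04600007] [0.58137528 0.17104812 0.05161378]
((528.9398803710938, 137.7039337158203), (51.390785217285156, 100.20355987548828), 80.78706359863281)
turn rotvec units [-0.01 -0.    0.02]
shift units [-1.781  0.327 -0.595] t 3.2 q6 0.044 q1 -0.162
```

```bash
python3 - <<'E'
from h import *
to(.4652,-.099,.227,78)
E
```

```text
turn rotvec units [-0.01 -0.    0.02]
shift units [-2.816 -0.021  1.465] t 3.2 q6 0.044 q1 -0.162
```

Call:
drive_tool(
  commands=[
    [[-0.4,0,0,0,0,0,0],[-0.5,0,0,0,0,0,0],[-0.5,0,0,0,0,0,0],[-0.5,0,0,0,0,0,0],[-0.5,0,0,0,0,0,0],[-0.41,-0.02,0,0,0,0,0],[0,0,0.2,0,0,0,0],[0,0,0.25,0,0,0,0],[0,0,0.25,0,0,0,0],[0,0,0.25,0,0,0,0]],
  ],
)

```text
time_s: 4.2
eef_pos: [0.4654, -0.0966, 0.2515]
eef_rot: [-0.001, 0.775, 0.632, -0.0]
wrist_force: [-0.2, -0.4, 0.3]
opening: 0.996
```

Call:
drive_tool(
  commands=[
    [[0,0,0.25,0,0,0,0],[0,0,0.2,0,0,0,0],[0,0,0.06,0,0,0,0],[0,0,0,0,0,0,0]],
  ],
)

```text
time_s: 4.6
eef_pos: [0.4656, -0.0977, 0.227]
eef_rot: [-0.001, 0.775, 0.632, -0.0]
wrist_force: [-0.2, 0.0, 0.2]
opening: 1.001
```

```bash
python3 - <<'E'
from h import *
to(.4652,-.099,.227,78)
E
```

```text
turn rotvec units [-0.01 -0.    0.04]
shift units [-0.027 -0.002  0.   ] t 4.6 q6 -0.254 q1 -0.457
```

Call:
drive_tool(
  commands=[
    [[-0.02,0,0,0,0,0,50],[0,0,0,0,0,0,80],[0,0,0,0,0,0,100],[0,0,0,0,0,0,115],[0,0,0,0,0,0,130],[0,0,0,0,0,0,160],[0,0,0,0,0,0,255],[0,0,0,0,0,0,255],[0,0,0,0,0,0,255],[0,0,0,0,0,0,255]],
  ],
)

```text
time_s: 5.6
eef_pos: [0.466, -0.099, 0.2285]
eef_rot: [0.001, 0.775, 0.632, 0.0]
wrist_force: [0.3, 1.0, 5.5]
opening: 0.53
```

Call:
drive_tool(
  commands=[
    [[0,0,-0.1,0,0,0,255],[0,0,-0.2,0,0,0,255],[0,0,-0.3,0,0,0,255],[0,0,-0.3,0,0,0,255],[0,0,-0.3,0,0,0,255],[0,0,-0.3,0,0,0,255],[0,0,-0.3,0,0,0,255],[0,0,-0.2,0,0,0,255],[0,0,0,0,0,0,255],[0,0,0,0,0,0,255]],
  ],
)

```text
time_s: 6.6
eef_pos: [0.4653, -0.0987, 0.3273]
eef_rot: [-0.0, 0.775, 0.632, -0.0]
wrist_force: [-0.1, 0.0, -4.1]
opening: 0.533
```

```bash
python3 - <<'E'
from h import *
p,R,o=pose();print(p,yaw(R),o['wrist_force'],o['torque'],o['opening'])
# view stance: TCP 100 mm from the socket along -tool x at carry height
yw=yaw(R)-10.9;d=np.array([np.cos(np.radians(yw)),np.sin(np.radians(yw))])
t=np.array([.533,.1595])-.10*d;print(yw,t);to(*t,p[2],yw)
E
```

```text
[ 0.46525076 -0.09870033  0.32734467] 78.33667315339434 [-0.07054549  0.0167379  -4.11858904] [0.01837706 0.00907094 0.02819   ] 0.5327613842835344
67.43667315339434 [0.49462957 0.0671544 ]
turn rotvec units [-0.   -0.    1.36]
shift units [ 3.289 -0.73   0.   ] t 6.6 q6 -0.256 q1 -0.459
```

Call:
drive_tool(
  commands=[
    [[0,0,0,0,0,0.34,255],[0,0,0,0,0,0.34,255],[0,0,0,0,0,0.34,255],[0,0,0,0,0,0.34,255],[0.2,-0.04,0,0,0,0,255],[0.35,-0.06,0,0,0,0,255],[0.4,-0.07,0,0,0,0,255],[0.4,-0.07,0,0,0,0,255],[0.4,-0.07,0,0,0,0,255],[0.4,-0.07,0,0,0,0,255]],
  ],
)

```text
time_s: 7.6
eef_pos: [0.4889, 0.0093, 0.3269]
eef_rot: [-0.001, 0.831, 0.556, -0.0]
wrist_force: [0.5, -0.3, -4.5]
opening: 0.531
```

Call:
drive_tool(
  commands=[
    [[0.4,-0.07,0,0,0,0,255],[0.4,-0.07,0,0,0,0,255],[0.4,-0.07,0,0,0,0,255],[0.35,-0.07,0,0,0,0,255],[0.25,-0.05,0,0,0,0,255],[0.1,-0.03,0,0,0,0,255],[0,0,0,0,0,0,255],[0,0,0,0,0,0,255]],
  ],
)

```text
time_s: 8.4
eef_pos: [0.5089, 0.1021, 0.3275]
eef_rot: [-0.0, 0.832, 0.555, -0.0]
wrist_force: [0.1, 0.2, -4.7]
opening: 0.534
```

```bash
python3 - <<'E'
from h import *
p,R,o=pose();print(p,yaw(R),o['wrist_force'],o['q'].round(2))
grab('wrist','w2');grab('side','side2');grab('top','top2')
a=cv2.imread('pics/w2.png');b=cv2.imread('pics/side2.png')[90:250,210:390]
cv2.imwrite('pics/c3.png',cv2.resize(b,None,fx=4,fy=3.5,interpolation=cv2.INTER_CUBIC)); cv2.imwrite('pics/w2c.png',cv2.resize(a[0:400,120:520],None,fx=1.5,fy=1.5))
E
```

```text
[0.50885085 0.10207607 0.32746841] 67.46592402377351 [ 0.09876837  0.17931344 -4.69776112] [-0.03  0.14  1.82 -0.    1.18  0.36]
```

View pics/w2c.png

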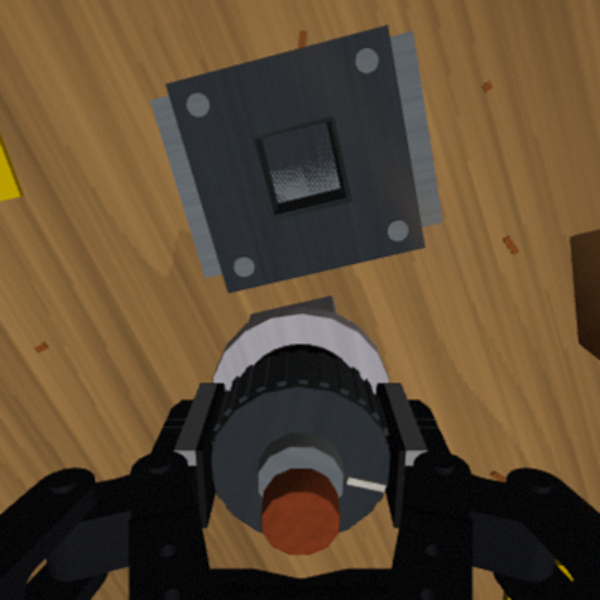

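The wrist view shows the nose upright in the jaws, with the shank's near edge at w2c (250,316)–(333,298). The holder's near edge, (228,292)–(424,247), is nearly parallel to it. The socket is around (304,167).

```bash
python3 - <<'E'
from h import *
from scipy.optimize import least_squares
s=load('w2');P=cloud(s);p,R,o=pose()
f=lambda L,z:np.array([onplane(s,120+u/1.5,v/1.5,z)[:2] for u,v in L])
C=f([(167,84),(388,26),(424,247),(228,292)],.048);S=f([(257,137),(333,117),(350,197),(275,215)],.048)
for n,c in(('blk',C),('sock',S)):
    d=np.roll(c,-1,0)-c;print(n,c.mean(0).round(4),(np.hypot(*d.T)*1e3).round(1),((np.degrees(np.arctan2(d[:,1],d[:,0]))+45)%90-45).round(1))
b=P.reshape(-1,3);w=b[(b[:,2]>.045)&(b[:,2]<.0495)&(abs(b[:,0]-.533)<.07)&(abs(b[:,1]-.16)<.07)]
print('depth blk',np.median(w[:,2]),cv2.minAreaRect((w[:,:2]*1000).astype(np.float32)))
# nose, in the tool frame
T=(b-p)@R
def circ(lo,hi,r,xmin,why):
    q=T[(T[:,2]>lo)&(T[:,2]<hi)&(np.hypot(T[:,0],T[:,1])<.05)&(abs(T[:,1])<.03)]
    h=cv2.convexHull((q[:,:2]*1e4).astype(np.float32))[:,0]/1e4;h=h[h[:,0]>xmin]
    m=least_squares(lambda c:np.hypot(h[:,0]-c[0],h[:,1]-c[1])-r,[0,0],loss='soft_l1',f_scale=.0005);print(why,len(q),len(h),m.x.round(4),m.fun.std())
zs=T[(np.hypot(T[:,0]-.0,T[:,1])<.03)][:,2];print(np.histogram(zs[~np.isnan(zs)],np.arange(.11,.24,.004)))
circ(.178,.186,.029,.012,'flange')
E
```

```text
blk [0.5333 0.1615] [98.8 98.6 98.7 98.6] [-9.2 -9.3 -9.2 -9.3]
sock [0.5345 0.1619] [35.4 36.5 36.4 36.2] [ -8.6  -8.8  -9.1 -10.4]
depth blk 0.046778164270856126 ((532.68359375, 161.8501434326172), (100.5647964477539, 100.38262939453125), 80.98651885986328)
(array([  27,  320,  292, 1907,  620,  492,  954, 1518, 6426, 1259,  650,
        597,  533,  458,  103,   10,   35, 1234, 1740,  200,    2,    0,
          0,    0,    5,   16,   28,   57,   99,   30,    0,    0]), array([0.11 , 0.114, 0.118, 0.122, 0.126, 0.13 , 0.134, 0.138, 0.142,
       0.146, 0.15 , 0.154, 0.158, 0.162, 0.166, 0.17 , 0.174, 0.178,
       0.182, 0.186, 0.19 , 0.194, 0.198, 0.202, 0.206, 0.21 , 0.214,
       0.218, 0.222, 0.226, 0.23 , 0.234, 0.238]))
flange 2983 22 [ 0.0003 -0.0013] 0.00011015297183464168
```

```bash
python3 - <<'E'
from h import *
s=load('w2');p,R,o=pose()
a=onplane(s,120+250/1.5,316/1.5,.098);b=onplane(s,120+333/1.5,298/1.5,.098);d=b-a;print(np.hypot(*d[:2]),np.degrees(np.arctan2(d[1],d[0])))
P=cloud(s).reshape(-1,3);T=(P-p)@R;m=(T[:,2]>.193)&(T[:,2]<.226)&(np.hypot(T[:,0],T[:,1])<.04);Q=P[m];k=np.polyfit(Q[:,0],Q[:,1],1);print(m.sum(),'face yaw',np.degrees(np.arctan(k[0])))
q=R.T@(np.array([.5336,.1617,p[2]])-p)-[.0003,-.0013,0];print('shift units',q/.05)
E
```

```text
0.03426115535573264 -9.629755573340383
205 face yaw -9.35877283027664
shift units [ 1.29029114e+00  1.99999976e-02 -2.57704907e-04]
```

View pics/c3.png

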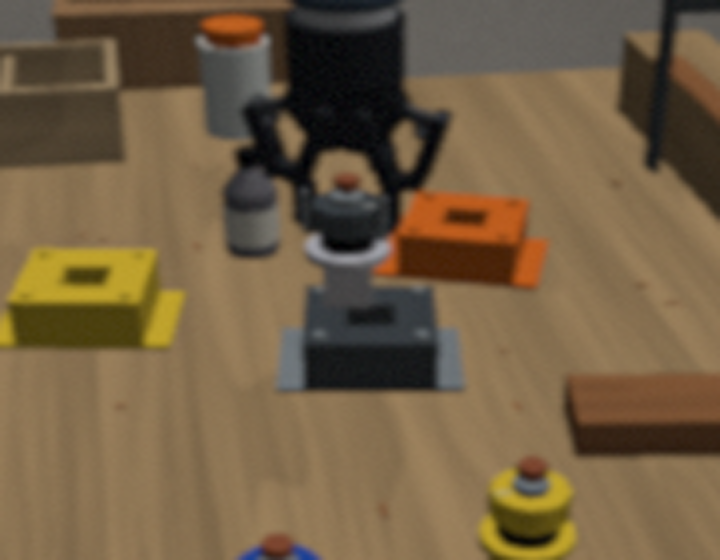

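The nose hangs upright over the bench beside the holder, and the yaws match: shank −9.4°, socket about −9.2°. I'll shift it over the socket and lower it gently.

Call:
drive_tool(
  commands=[
    [[0.15,0,0,0,0,0,255],[0.3,0.01,0,0,0,0,255],[0.35,0.01,0,0,0,0,255],[0.3,0,0,0,0,0,255],[0.19,0,0,0,0,0,255],[0,0,0.2,0,0,0,255],[0,0,0.3,0,0,0,255],[0,0,0.3,0,0,0,255],[0,0,0.1,0,0,0,255],[0,0,0,0,0,0,255]],
  ],
)

```text
time_s: 9.55
eef_pos: [0.5339, 0.1611, 0.2807]
eef_rot: [-0.001, 0.832, 0.555, -0.002]
wrist_force: [-1.0, -0.5, -6.0]
opening: 0.538
```

```bash
python3 - <<'E'
from h import *
p,R,o=pose();print(p,yaw(R),o['wrist_force'])
q=R.T@(np.array([.5336,.1617,p[2]])-p)-[.0003,-.0013,0];print('shift units',q/.05)
E
```

```text
[0.53387709 0.1610666  0.28073281] 67.41743338466111 [-1.03347114 -0.45115438 -6.04767897]
shift units [3.56859422e-03 1.60184547e-02 1.55065803e-05]
```

Aligned to within 1 mm and the foot is 4 mm above the mouth. I'll lower it slowly.

Call:
drive_tool(
  commands=[
    [[0,0.01,0.05,0,0,0,255],[0,0,0.05,0,0,0,255],[0,0,0.05,0,0,0,255],[0,0,0.05,0,0,0,255],[0,0,0,0,0,0,255]],
  ],
)

```text
time_s: 10.05
eef_pos: [0.5355, 0.1615, 0.2743]
eef_rot: [0.0, 0.832, 0.555, 0.001]
wrist_force: [-4.0, -0.3, 5.1]
opening: 0.536
```

Call:
drive_tool(
  commands=[
    [[0,0,0,0,0,0,255],[0,0,0,0,0,0,255]],
  ],
)

```text
time_s: 10.25
eef_pos: [0.5355, 0.1616, 0.2743]
eef_rot: [0.0, 0.832, 0.555, 0.001]
wrist_force: [-3.2, -1.4, 5.1]
opening: 0.526
```

```bash
python3 - <<'E'
from h import *
p,R,o=pose();print(p,yaw(R),o['wrist_force'],o['torque'],R[:,2])
grab('wrist','w3');a=cv2.imread('pics/w3.png');cv2.imwrite('pics/w3c.png',cv2.resize(cv2.convertScaleAbs(a[100:300,200:440],alpha=1.5),None,fx=3,fy=3,interpolation=cv2.INTER_CUBIC))
E
```

```text
[0.53549624 0.16156776 0.27430773] 67.46983452256325 [-3.24535864 -1.39631581  5.08825544] [-0.03672469  0.65255258 -0.04262707] [ 1.66730737e-03  1.85870957e-04 -9.99998593e-01]
```

View pics/w3c.png

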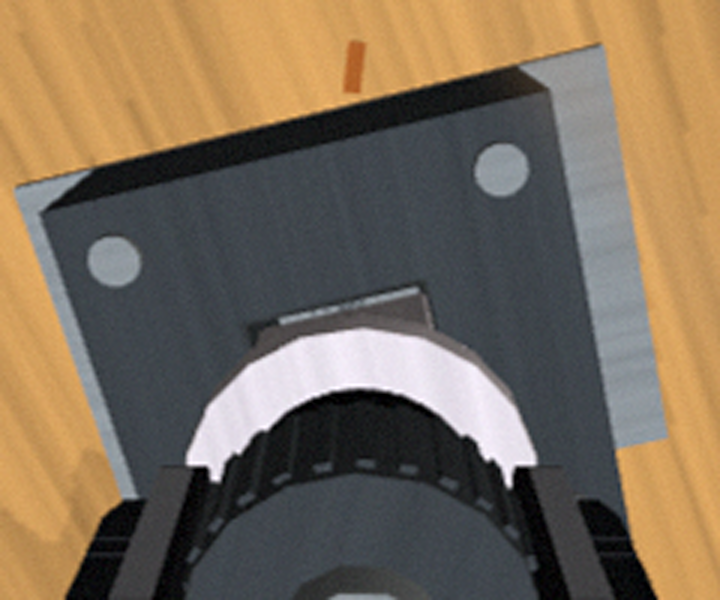

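The foot has entered the mouth. There is a gap on the left at (250–280, 325) and contact on the right at (430, 300), so the nose sits about 1.5–2 mm too far along tool +y. I'll lift slightly, shift back and try again.

Call:
drive_tool(
  commands=[
    [[0,0,-0.1,0,0,0,255],[0,-0.035,0,0,0,0,255],[0,0,0,0,0,0,255],[0,0,0.05,0,0,0,255],[0,0,0.05,0,0,0,255],[0,0,0.05,0,0,0,255],[0,0,0,0,0,0,255]],
  ],
)

```text
time_s: 11.0
eef_pos: [0.5333, 0.162, 0.2694]
eef_rot: [-0.0, 0.832, 0.555, -0.0]
wrist_force: [0.8, 0.8, -6.0]
opening: 0.529
```

```bash
cat > st.py <<'E'
from h import *
p,R,o=pose();print(p.round(4),yaw(R).round(2),'F tool',(R.T@o['wrist_force']).round(2),'M tool',(R.T@o['torque']).round(3),o['q'].round(2),round(o['opening'],3),o['time_s'])
E
python3 st.py
```

```text
[0.5333 0.162  0.2694] 67.45 F tool [1.09 0.44 5.98] M tool [ 0.051 -0.024  0.01 ] [ 0.08  0.3   1.76 -0.    1.08  0.48] 0.529 11.0
```

It's free in the socket now, with only the nose's weight on the wrist. Continuing down.

Call:
drive_tool(
  commands=[
    [[0,0,0.07,0,0,0,255],[0,0,0.07,0,0,0,255],[0,0,0.07,0,0,0,255],[0,0,0.07,0,0,0,255],[0,0,0.07,0,0,0,255],[0,0,0,0,0,0,255]],
  ],
)

```text
time_s: 11.6
eef_pos: [0.5333, 0.162, 0.252]
eef_rot: [-0.0, 0.832, 0.555, -0.0]
wrist_force: [-0.5, -0.0, -4.3]
opening: 0.531
```

```bash
python3 st.py
```

```text
[0.5333 0.162  0.252 ] 67.46 F tool [-0.19 -0.43  4.26] M tool [-0.029 -0.01   0.023] [ 0.08  0.33  1.76 -0.    1.05  0.48] 0.531 11.6
```

Call:
drive_tool(
  commands=[
    [[0,0,0.07,0,0,0,255],[0,0,0.07,0,0,0,255],[0,0,0.06,0,0,0,255],[0,0,0.04,0,0,0,255],[0,0,0.03,0,0,0,255],[0,0,0.03,0,0,0,255],[0,0,0,0,0,0,255]],
  ],
)

```text
time_s: 12.3
eef_pos: [0.5334, 0.162, 0.2375]
eef_rot: [-0.0, 0.832, 0.555, -0.0]
wrist_force: [-1.0, 0.1, -4.1]
opening: 0.535
```

```bash
python3 st.py
```

```text
[0.5334 0.162  0.2375] 67.45 F tool [-0.29 -0.93  4.06] M tool [ 0.031  0.005 -0.014] [ 0.08  0.35  1.77 -0.    1.02  0.48] 0.535 12.3
```

Call:
drive_tool(
  commands=[
    [[0,0,0.02,0,0,0,255],[0,0,0.02,0,0,0,255],[0,0,0.02,0,0,0,255],[0,0,0,0,0,0,255],[0,0,0,0,0,0,255]],
  ],
)

```text
time_s: 12.8
eef_pos: [0.5337, 0.1621, 0.2365]
eef_rot: [0.0, 0.832, 0.555, 0.0]
wrist_force: [-6.3, -1.7, 9.9]
opening: 0.533
```

```bash
python3 st.py
```

```text
[0.5337 0.1621 0.2365] 67.47 F tool [-3.98 -5.18 -9.91] M tool [ 0.896 -0.625 -0.023] [ 0.08  0.35  1.77 -0.    1.02  0.48] 0.533 12.8
```

Contact came at TCP z 0.2365, exactly the expected seated height, so the flange is home. I'll ease the down load and start turning clockwise (+ about tool z).

Call:
drive_tool(
  commands=[
    [[0,0,-0.02,0,0,0,255],[0,0,0,0,0,0.25,255],[0,0,0,0,0,0.5,255],[0,0,0,0,0,0.5,255],[0,0,0,0,0,0.5,255],[0,0,0,0,0,0.5,255],[0,0,0,0,0,0.25,255],[0,0,0,0,0,0,255]],
  ],
)

```text
time_s: 13.6
eef_pos: [0.534, 0.1619, 0.2365]
eef_rot: [0.0, 0.916, 0.402, 0.001]
wrist_force: [-1.1, -2.7, 4.7]
opening: 0.531
```

```bash
python3 st.py
```

```text
[0.534  0.1619 0.2365] 47.45 F tool [-2.73  1.07 -4.71] M tool [ 0.131 -0.423  0.006] [ 0.08  0.35  1.77 -0.    1.02  0.82] 0.531 13.6
```

Call:
drive_tool(
  commands=[
    [[0,0,0,0,0,0.4,255],[0,0,0,0,0,0.4,255],[0,0,0,0,0,0.4,255],[0,0,0,0,0,0.4,255]],
  ],
)

```text
time_s: 14.0
eef_pos: [0.534, 0.1618, 0.2365]
eef_rot: [0.001, 0.955, 0.297, 0.001]
wrist_force: [-1.7, -2.9, 3.3]
opening: 0.532
```

```bash
python3 st.py; python3 - <<'E'
from h import *
grab('wrist','w4');a=cv2.imread('pics/w4.png');cv2.imwrite('pics/w4c.png',cv2.resize(cv2.convertScaleAbs(a[100:400,170:470],alpha=1.5),None,fx=2,fy=2,interpolation=cv2.INTER_CUBIC))
E
```

```text
[0.534  0.1618 0.2365] 34.61 F tool [-3.04  1.41 -3.32] M tool [-0.158 -0.515 -0.092] [ 0.08  0.35  1.77 -0.    1.02  1.05] 0.532 14.0
```

View pics/w4c.png

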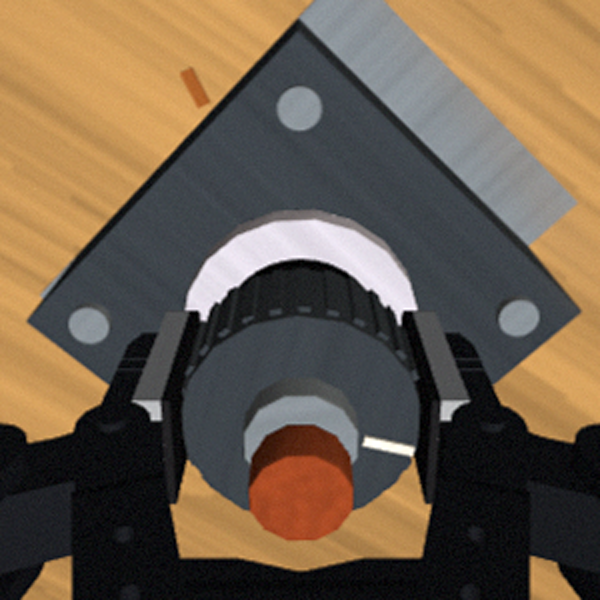

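The flange sits flat on the block and the ring's white mark at (388,446) hasn't moved relative to the jaws, so the ring isn't slipping. The stop is at least 12° away. I'll turn 10° and then go in small steps, watching the torque.

Call:
drive_tool(
  commands=[
    [[0,0,0,0,0,0.25,255],[0,0,0,0,0,0.25,255],[0,0,0,0,0,0.25,255],[0,0,0,0,0,0.25,255],[0,0,0,0,0,0.15,255],[0,0,0,0,0,0.1,255]],
  ],
)

```text
time_s: 14.65
eef_pos: [0.5341, 0.1616, 0.2365]
eef_rot: [0.001, 0.977, 0.214, 0.001]
wrist_force: [-0.6, -5.2, 6.0]
opening: 0.533
```

```bash
python3 st.py; python3 - <<'E'
from h import *
s=load('w2')
# ring top z in world: TCP .3275-.1885+.045=.184
a=onplane(s,120+348/1.5,482/1.5,.184);b=onplane(s,120+386/1.5,489/1.5,.184);d=b-a;print('mark at carry, world deg',np.degrees(np.arctan2(d[1],d[0])),'shank -9.4')
E
```

```text
[0.5341 0.1616 0.2365] 24.72 F tool [-2.76  4.47 -6.03] M tool [-0.499 -0.529 -0.162] [ 0.08  0.35  1.77 -0.    1.02  1.22] 0.533 14.65
mark at carry, world deg -34.81189721225746 shank -9.4
```

Call:
drive_tool(
  commands=[
    [[0,0,0,0,0,0.1,255],[0,0,0,0,0,0.1,255],[0,0,0,0,0,0.05,255]],
  ],
)

```text
time_s: 14.95
eef_pos: [0.5341, 0.1616, 0.2365]
eef_rot: [0.001, 0.98, 0.197, 0.001]
wrist_force: [-1.5, -4.7, 5.4]
opening: 0.53
```

```bash
python3 st.py
```

```text
[0.5341 0.1616 0.2365] 22.73 F tool [-3.15  3.75 -5.39] M tool [-0.573 -0.487 -0.086] [ 0.08  0.35  1.77 -0.    1.02  1.26] 0.53 14.95
```

Call:
drive_tool(
  commands=[
    [[0,0,0,0,0,0.1,255],[0,0,0,0,0,0.05,255]],
  ],
)

```text
time_s: 15.15
eef_pos: [0.5341, 0.1616, 0.2365]
eef_rot: [0.001, 0.982, 0.187, 0.001]
wrist_force: [-1.3, -4.0, 5.4]
opening: 0.53
```

```bash
python3 st.py
```

```text
[0.5341 0.1616 0.2365] 21.54 F tool [-2.66  3.2  -5.39] M tool [-0.614 -0.448 -0.073] [ 0.08  0.35  1.77 -0.    1.02  1.28] 0.53 15.15
```

Call:
drive_tool(
  commands=[
    [[0,0,0,0,0,0.1,255],[0,0,0,0,0,0.05,255]],
  ],
)

```text
time_s: 15.35
eef_pos: [0.5341, 0.1616, 0.2365]
eef_rot: [0.001, 0.984, 0.176, 0.001]
wrist_force: [-1.1, -4.2, 6.2]
opening: 0.533
```

```bash
python3 st.py
```

```text
[0.5341 0.1616 0.2365] 20.33 F tool [-2.47  3.56 -6.18] M tool [-0.614 -0.446 -0.157] [ 0.08  0.35  1.77 -0.    1.02  1.3 ] 0.533 15.35
```

Turned 47.1° so far. The steps get smaller from here.

Call:
drive_tool(
  commands=[
    [[0,0,0,0,0,0.05,255],[0,0,0,0,0,0.05,255]],
  ],
)

```text
time_s: 15.55
eef_pos: [0.5341, 0.1616, 0.2366]
eef_rot: [0.001, 0.985, 0.17, 0.001]
wrist_force: [-1.4, -4.7, 6.9]
opening: 0.533
```

```bash
python3 st.py
```

```text
[0.5341 0.1616 0.2366] 19.56 F tool [-2.87  3.94 -6.9 ] M tool [-0.593 -0.617 -0.218] [ 0.08  0.35  1.77 -0.    1.02  1.31] 0.533 15.55
```

Call:
drive_tool(
  commands=[
    [[0,0,0,0,0,0.05,255],[0,0,0,0,0,0,255]],
  ],
)

```text
time_s: 15.75
eef_pos: [0.534, 0.1615, 0.2366]
eef_rot: [0.001, 0.986, 0.167, 0.001]
wrist_force: [-2.0, -5.9, 6.9]
opening: 0.53
```

```bash
python3 st.py
```

```text
[0.534  0.1615 0.2366] 19.17 F tool [-3.8   4.93 -6.93] M tool [-0.619 -0.573 -0.215] [ 0.08  0.35  1.77 -0.    1.02  1.32] 0.53 15.75
```

Call:
drive_tool(
  commands=[
    [[0,0,0,0,0,0.05,255],[0,0,0,0,0,0.03,255],[0,0,0,0,0,0,255]],
  ],
)

```text
time_s: 16.05
eef_pos: [0.534, 0.1615, 0.2366]
eef_rot: [0.001, 0.987, 0.161, 0.001]
wrist_force: [-1.8, -5.9, 6.4]
opening: 0.531
```

```bash
python3 st.py
```

```text
[0.534  0.1615 0.2366] 18.56 F tool [-3.57  5.02 -6.44] M tool [-0.78  -0.618 -0.406] [ 0.08  0.35  1.77 -0.    1.02  1.33] 0.531 16.05
```

Call:
drive_tool(
  commands=[
    [[0,0,0,0,0,0.04,255],[0,0,0,0,0,0.02,255],[0,0,0,0,0,0,255]],
  ],
)

```text
time_s: 16.35
eef_pos: [0.5341, 0.1614, 0.2366]
eef_rot: [0.001, 0.988, 0.157, 0.001]
wrist_force: [-1.9, -6.0, 7.1]
opening: 0.532
```

```bash
python3 st.py
```

```text
[0.5341 0.1614 0.2366] 18.09 F tool [-3.7   5.08 -7.05] M tool [-0.849 -0.6   -0.349] [ 0.08  0.35  1.77 -0.    1.02  1.34] 0.532 16.35
```

Call:
drive_tool(
  commands=[
    [[0,0,0,0,0,0.04,255],[0,0,0,0,0,0,255]],
  ],
)

```text
time_s: 16.55
eef_pos: [0.5341, 0.1614, 0.2366]
eef_rot: [0.001, 0.988, 0.154, 0.001]
wrist_force: [-2.4, -6.2, 6.1]
opening: 0.535
```

```bash
python3 st.py; python3 - <<'E'
from h import *
for i in range(3):
    ctrl.camera('side');p,R,o=pose();print((R.T@o['torque'])[2].round(3),yaw(R))
E
```

```text
[0.5341 0.1614 0.2366] 17.76 F tool [-4.21  5.18 -6.07] M tool [-0.937 -0.524 -0.377] [ 0.08  0.35  1.77 -0.    1.02  1.34] 0.535 16.55
-0.422 17.766165011998527
-0.427 17.769338781604308
-0.406 17.76620387632161
```

Call:
drive_tool(
  commands=[
    [[0,0,0,0,0,0.04,255],[0,0,0,0,0,0.04,255],[0,0,0,0,0,0,255]],
  ],
)

```text
time_s: 17.0
eef_pos: [0.5342, 0.1613, 0.2366]
eef_rot: [0.001, 0.989, 0.149, 0.001]
wrist_force: [-1.5, -7.6, 6.4]
opening: 0.534
```

```bash
cat > tq.py <<'E'
from h import *
L=[]
for i in range(3):
    ctrl.camera('side');p,R,o=pose();L.append((R.T@o['torque'])[2])
print('Mz',np.mean(L).round(3),'yaw',yaw(R).round(2),(R.T@o['wrist_force']).round(1),o['opening'])
E
python3 tq.py
```

```text
Mz -0.46 yaw 17.14 [-3.2  6.5 -6. ] 0.5324713220441762
```

Torque is 0.46 N m but rises more softly than a hard stop should. I'll check for slip between ring and jaws, or the barrel turning.

```bash
python3 - <<'E'
from h import *
grab('wrist','w5');o=[]
for t in('w4','w5'):
    im=cv2.imread(f'pics/{t}.png');g=im[310:340,340:385].min(2)
    m=(g>130).astype(np.uint8);n,l,st,ce=cv2.connectedComponentsWithStats(m);
    k=1+st[1:,4].argmax();ys,xs=np.nonzero(l==k);c=np.polyfit(xs,ys,1);print(t,ce[k]+[340,310],st[k],np.degrees(np.arctan(c[0])))
    o.append(cv2.resize(cv2.convertScaleAbs(im[200:360,240:400],alpha=1.5),None,fx=2.5,fy=2.5,interpolation=cv2.INTER_CUBIC))
cv2.imwrite('pics/c5.png',np.hstack(o))
E
```

```text
w4 [363.87128713 322.72277228] [ 12   9  25   9 101] 11.432700396121795
w5 [364.01960784 322.7745098 ] [ 12   9  25   9 102] 11.802732348625797
```

View pics/c5.png

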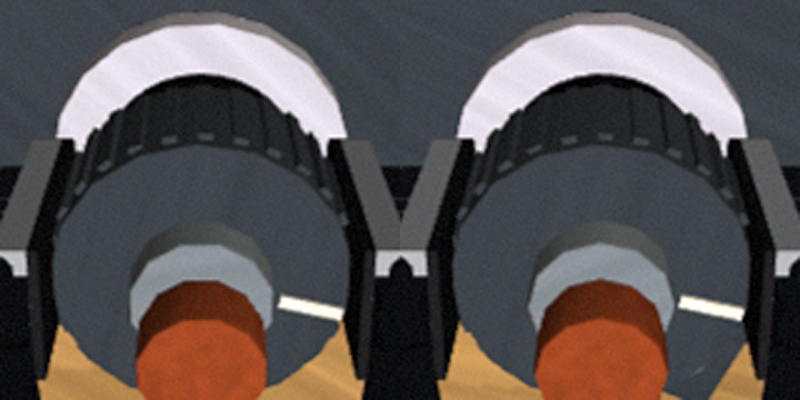

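The mark hasn't moved against the jaws, so there is no slip. The barrel is probably taking up its play in the socket. I'll continue in tiny steps.

Call:
drive_tool(
  commands=[
    [[0,0,0,0,0,0.05,255],[0,0,0,0,0,0,255]],
  ],
)

```text
time_s: 17.4
eef_pos: [0.5342, 0.1612, 0.2366]
eef_rot: [0.001, 0.989, 0.146, 0.001]
wrist_force: [-1.2, -7.9, 5.1]
opening: 0.531
```

```bash
python3 tq.py
```

```text
Mz -0.623 yaw 16.76 [-3.6  7.9 -5.7] 0.5332801377469943
```

Torque is 0.62 N m and now rising steeply, which is the stop. To confirm without lateral preload, I'll release, regrip and check that it tightens at once.

Call:
drive_tool(
  commands=[
    [[0,0,0,0,0,-0.06,255],[0,0,0,0,0,0,100],[0,0,0,0,0,0,80],[0,0,0,0,0,0,80],[0,0,0,0,0,0,80]],
  ],
)

```text
time_s: 18.05
eef_pos: [0.5334, 0.1623, 0.2355]
eef_rot: [-0.0, 0.989, 0.148, -0.0]
wrist_force: [-0.2, -0.9, -0.5]
opening: 0.686
```

```bash
python3 tq.py;python3 st.py; python3 - <<'E'
from h import *
grab('wrist','w6')
im=cv2.imread('pics/w6.png');g=im[310:340,335:390].min(2)
m=(g>130).astype(np.uint8);n,l,st,ce=cv2.connectedComponentsWithStats(m)
k=1+st[1:,4].argmax();ys,xs=np.nonzero(l==k);c=np.polyfit(xs,ys,1);print(ce[k]+[335,310],st[k],np.degrees(np.arctan(c[0])))
# flange top circle in tool
p,R,o=pose();T=(cloud(load('w6')).reshape(-1,3)-p)@R
q=T[(T[:,2]>.178)&(T[:,2]<.186)&(np.hypot(T[:,0],T[:,1])<.05)&(abs(T[:,1])<.03)]
from scipy.optimize import least_squares
h=cv2.convexHull((q[:,:2]*1e4).astype(np.float32))[:,0]/1e4;h=h[h[:,0]>.012]
print(len(h),least_squares(lambda c:np.hypot(h[:,0]-c[0],h[:,1]-c[1])-.029,[0,0],loss='soft_l1',f_scale=.0005).x,np.median(q[:,2]))
E
```

```text
Mz 0.007 yaw 17.07 [ 0.3  1.  -0.5] 0.6847497237852345
[0.5334 0.1622 0.2356] 17.07 F tool [ 0.27  1.03 -0.51] M tool [-0.027  0.03   0.035] [0.08 0.35 1.77 0.   1.02 1.36] 0.685 18.2
[369.24299065 322.3271028 ] [ 22   8  26   9 107] 10.830521095409493
12 [ 0.01965416 -0.00665407] 0.18089960142593123
```

Call:
drive_tool(
  commands=[
    [[0.01,0.024,0,0,0,0,80],[0,0,-0.02,0,0,0,90],[0,0,0,0,0,0,110],[0,0,0,0,0,0,130],[0,0,0,0,0,0,255],[0,0,0,0,0,0,255],[0,0,0,0,0,0,255]],
  ],
)

```text
time_s: 18.95
eef_pos: [0.5345, 0.1608, 0.2372]
eef_rot: [0.0, 0.989, 0.148, 0.0]
wrist_force: [-1.5, -3.4, 5.6]
opening: 0.536
```

```bash
python3 tq.py
```

```text
Mz -0.118 yaw 17.07 [-2.7  2.8 -5.2] 0.5284953728456891
```

Call:
drive_tool(
  commands=[
    [[0,0,0,0,0,0.04,255],[0,0,0,0,0,0,255]],
  ],
)

```text
time_s: 19.3
eef_pos: [0.5345, 0.1608, 0.2372]
eef_rot: [0.0, 0.989, 0.146, 0.0]
wrist_force: [-2.2, -3.0, 6.0]
opening: 0.531
```

```bash
python3 tq.py
```

```text
Mz -0.167 yaw 16.76 [-2.2  2.9 -5.8] 0.5336190624089114
```

Call:
drive_tool(
  commands=[
    [[0,0,0,0,0,0.06,255],[0,0,0,0,0,0,255]],
  ],
)

```text
time_s: 19.65
eef_pos: [0.5345, 0.1607, 0.2372]
eef_rot: [0.001, 0.99, 0.142, 0.0]
wrist_force: [-2.2, -3.9, 5.8]
opening: 0.535
```

```bash
python3 tq.py
```

```text
Mz -0.324 yaw 16.3 [-1.4  2.6 -6. ] 0.529109450793151
```

Call:
drive_tool(
  commands=[
    [[0,0,0,0,0,0.06,255],[0,0,0,0,0,0,255]],
  ],
)

```text
time_s: 20.0
eef_pos: [0.5345, 0.1608, 0.2372]
eef_rot: [0.001, 0.99, 0.138, 0.0]
wrist_force: [-1.7, -3.8, 6.2]
opening: 0.536
```

```bash
python3 tq.py
```

```text
Mz -0.509 yaw 15.85 [-1.9  1.8 -5.4] 0.5318298445977604
```

0.51 N m, reached elastically with little side load, so the ring is tight. Letting go and retreating straight up.

Call:
drive_tool(
  commands=[
    [[0,0,0,0,0,0,100],[0,0,0,0,0,0,60],[0,0,0,0,0,0,0],[0,0,0,0,0,0,0],[0,0,0,0,0,0,0],[0,0,0,0,0,0,0],[0,0,-0.1,0,0,0,0],[0,0,-0.2,0,0,0,0],[0,0,-0.3,0,0,0,0],[0,0,-0.3,0,0,0,0]],
  ],
)

```text
time_s: 21.15
eef_pos: [0.5345, 0.1611, 0.2834]
eef_rot: [0.0, 0.991, 0.137, 0.0]
wrist_force: [0.0, 0.3, 0.1]
opening: 1.002
```

Call:
drive_tool(
  commands=[
    [[0,0,-0.4,0,0,0,0],[0,0,-0.4,0,0,0,0],[0,0,-0.4,0,0,0,0],[0,0,-0.4,0,0,0,0],[0,0,-0.2,0,0,0,0],[-0.4,0,0,0,0,0,0],[-0.5,0,0,0,0,0,0],[-0.5,0,0,0,0,0,0],[-0.4,0,0,0,0,0,0],[0,0,0,0,0,0,0]],
  ],
)

```text
time_s: 22.15
eef_pos: [0.446, 0.1364, 0.3719]
eef_rot: [0.0, 0.991, 0.137, -0.0]
wrist_force: [1.0, -0.6, 0.6]
opening: 0.999
```

```bash
python3 - <<'E'
from h import *
p,R,o=pose();print(p,o['wrist_force'],o['time_s'])
grab('wrist','w7');grab('side','s7')
s=load('w7');P=cloud(s).reshape(-1,3);n=P[np.hypot(P[:,0]-.534,P[:,1]-.1615)<.035]
for lo,hi,w in((.052,.06,'flange top (.056)'),(.09,.097,'ring top (.093)'),(.105,.125,'stone top (.113)')):
    q=n[(n[:,2]>lo)&(n[:,2]<hi)];print(w,len(q),np.median(q,0).round(4))
b=P[(abs(P[:,0]-.533)<.06)&(abs(P[:,1]-.1615)<.06)&(P[:,2]>.044)&(P[:,2]<.0495)];print('block top',np.median(b[:,2]))
a=s['px'][:,:,::-1];c=s=load('s7')['px'][60:300,180:420,::-1]
cv2.imwrite('pics/fin.png',np.hstack([cv2.resize(a[:,100:540],(440,400)),cv2.resize(c,(360,400))]))
E
```

```text
[0.44597352 0.13640855 0.37187885] [ 0.98639911 -0.63476689  0.64331238] 22.15
flange top (.056) 474 [0.5181 0.159  0.0547]
ring top (.093) 3192 [0.5339 0.1624 0.0918]
stone top (.113) 680 [0.5331 0.162  0.1118]
block top 0.046753289366083084
```

View pics/fin.png

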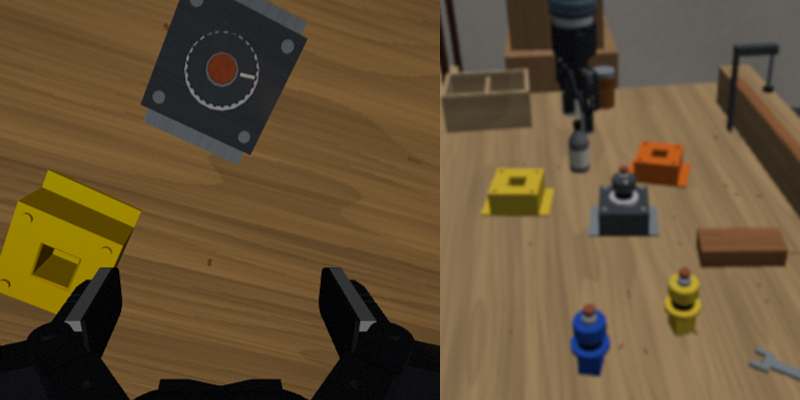

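The nose stands in the dark holder. Its flange top, ring top and stone top are 8, 45 and 65 mm above the block top, as expected when fully home. The bystanders visible here look undisturbed and the gripper is clear.

```bash
python3 -c "
from bench import ctrl
print(ctrl.hand_in())"
```

```text
the job is handed in; nothing more can be done
None
```

The grinder nose is in the dark steel holder with its flange down on the block. I turned the lock ring clockwise to its stop, let go, backed the gripper clear and handed in at about 22 s of the 69 s limit.

- **Seating:** On the first try the foot caught the edge of the socket, with about 10 N of contact. I lifted it slightly, moved it 1.75 mm, and it slid in freely. In the last picture the flange, ring and stone tops measured 8, 45 and 65 mm above the block, as they should when fully home.
- **Tightening:** The last reading before release was 0.51 N m, with a highest reading of 0.62 N m just before a regrip. That is well under the 1.3 N m strain limit.
- **Stop check:** On the first approach the torque rose more softly than a hard stop should. The ring was not slipping in the jaws; I put it down to barrel play and side load. After I let go and gripped again, the torque rose steadily over about 1° to 0.51 N m.
- **Still unsure:** That rise was about 0.04 rad per N m, softer than the 0.02 given for the ring alone, so some give in the grip or barrel is likely included. I had no direct reading of the ring joint.
- **Other things on the bench:** Those visible in the last picture looked undisturbed. The brush and part of the wrench were outside that crop, so I did not check them at the end.

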